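Close the slides of the measuring board on a shoe last

TASK

Measure the wooden shoe last that lies on the measuring board: pushing with the fingertips on the outer face of the toe slide, push it along the board until the last sits snugly between the heel stop and the toe slide's cork, then push the side slide in the same way until the ball of the last (its widest part) sits snugly between the low fence and the side slide's cork. Only push the two metal slides from outside: do not grip them, do not reach in to the cork facings, do not touch or lift the last itself, and leave the other things on the bench where they are, so that both slides are left snug on the last.

Things in the scene. Friction and masses are not known exactly. Their poses are not given: they have to be found in the camera images.
- board: Fixed wooden board 220 x 420 mm, 12 mm thick, on the bench. y: from heel stop to toe slide; x: from fence to side slide (away from the robot); z up. Origin at bench height; board spans x -90..130, y -190..230 mm. Aluminium heel stop wall, 125 mm wide, 60 mm high above the board, at the -y end; aluminium fence 12 mm thick, 42 mm high above the board, y -170..20 mm, along the near edge.
- heel_stop_face (a point): Point on the inner face of the heel stop, 40 mm above the bench, on the line of the last; axes as the board's; the last lies on its +y side.
- fence_face (a point): Point on the inner face of the fence, opposite the side slide, 38 mm above the bench; axes as the board's; the last lies on its +x side.
- toe_slide (a joint): Opening of the toe slide, m, 0 to 0.105: grows as the slide moves away from the heel stop (board +y). The cork face is 230 mm + this value from the heel stop face, so about 0.020 when snug on the 250 mm last. Starts 0.055 to 0.1; the slide has about 2 N of friction and stays where it is left.
- toe_slide_push (a point): Centre of the flat outer (board +y) face of the toe slide, the face to push on towards board -y. The face is 105 mm wide (board x) and 58 mm high, from 13 to 71 mm above the bench; the slide, an aluminium block, is 59 mm thick to its cork. Axes as the board's; the point is 42 mm above the bench and moves with the slide.
- toe_slide_face (a point): Centre of the inner face of the toe slide, covered all over with 4 mm of cork that is for the last only, not for fingers; the cork face is 59 mm on the board's -y side of toe_slide_push; axes as the board's.
- side_slide (a joint): Opening of the side slide, m, 0 to 0.08: grows as the slide moves away from the fence (board +x). The cork face is 70 mm + this value from the fence face, so about 0.022 when snug on the 92 mm wide ball. Starts 0.042 to 0.076; about 2 N of friction, stays where it is left.
- side_slide_push (a point): Centre of the flat outer (board +x) face of the side slide, the face to push on towards board -x. The face is 100 mm long (board y) and 58 mm high, from 13 to 71 mm above the bench; the block is 49 mm thick to its cork. Axes as the board's; the point is 42 mm above the bench and moves with the slide.
- side_slide_face (a point): Centre of the inner face of the side slide, covered all over with 4 mm of cork that is for the last only, not for fingers; 49 mm on the board's -x side of side_slide_push; axes as the board's.
- last: Loose light-wood shoe last (foot-shaped block), sole down on the board, toe towards the toe slide: 250 mm long, 92 mm wide at the ball, 90 mm high at the heel, 22 to 52 mm in the forefoot, 0.3 to 0.65 kg. Origin under its middle; y to the toe, x to the side slide, z up. Starts 8 to 23 mm short of the heel stop and 2 to 8 mm off the fence; the slides push it home.
- last_toe (a point): Tip of the last's toe, 125 mm ahead (+y) of its origin, 15 mm above its sole.
- last_heel (a point): Rearmost point of the last's heel, 125 mm behind (-y) its origin, 35 mm above its sole.
- last_ball_far (a point): Widest point of the last on the side slide's side, 46 mm in +x and 50 mm in +y of its origin, 26 mm above the sole.
- last_ball_near (a point): Widest point of the last on the fence's side, 46 mm in -x and 50 mm in +y of its origin, 26 mm above the sole.
- tape: Bystander: roll of grey tape, 52 mm across, 19 mm high, on the board's far toe corner. Origin under its centre.
- eraser: Bystander: dark rubber eraser, 25 x 50 x 14 mm, on the board's far heel corner. Origin under its centre.
- screwdriver: Bystander: screwdriver, 170 mm long, lying on the bench along the board's near edge. Origin under its middle.
- pen: Bystander: blue pen, 130 mm long, 11 mm thick, lying on the bench past the heel stop. Origin under its middle.
- spare_last: Bystander: another, darker last of the same size, on the bench to the robot's right. Origin under its middle.
- mug: Bystander: white mug, 80 mm across, 90 mm high, to the robot's left. Origin under its centre.
- glue_jar: Bystander: white jar with black lid, 70 mm across, 85 mm high, to the left and further out. Origin under its centre.

How it is judged:
By the outcome, as a careful person would: the job done as asked, in the order asked, and still so for the second after the job is handed in, with the robot touching nothing.
It also fails if it takes over 45 s, if anything falls off the work surface, if the arm or the gripper's body presses on something with over 40 N, if the wrist force passes 120 N, or if a joint passes its speed limit or range.

ROBOT

A 7-joint arm with a two-finger parallel gripper is mounted at the origin on the work surface. World frame = base frame: x ahead of the robot, y to its left, z up, the work surface at z = 0. Lengths are in m, angles in rad, forces in N, time in s.
With the tool pointing down it reaches from about 0.4 to 0.85 m from the base axis. Payload 6.9 kg.
Tool frame: the origin (TCP) lies midway between the tips of the shut fingers; the grasp point (between the pads) lies behind it (ctrl.pinch_z is the z of the grasp point in the tool frame, in m); z points along the fingers, y is the direction in which the jaws open and shut (so a half turn about z gives the same grasp; the last joint's range is limited). The gripper opens to 85 mm and grips with 20 to 120 N. Pads are 22 mm wide; open, the fingers measure 114 mm over their backs; the gripper's body (76 mm by 85 mm) begins 54 mm behind the grasp point. The pads swing forward as they close: fully open they stand 13 mm farther back than shut.
Start: joints at [1.371, 0.507, -0.238, 1.5, 0.126, 1.149, -0.155], TCP at [0.188, -0.596, 0.231] pointing down, gripper open.
Joint ranges: [-3.08, 3.08], [-0.24, 2.05], [-1.43, 1.35], [0, 2.5], [-1.52, 4.66], [0.17, 1.96], [-2.89, 2.89]. Speed limits (rad/s): [2.39, 2.39, 3.14, 3.14, 3.14, 3.14, 3.14].

INTERFACE

Orientations are given as a unit quaternion [w, x, y, z].
In Python, from station import ctrl, get_state, vision, ticket, models gives the robot as it stands. Calls block until the motion is done:
- ctrl.movep(position, orientation): joint-space move of the TCP to a pose.
- ctrl.movel(position, frame=None, max_speed=0.15): straight line of the TCP; frame=None keeps the orientation; max_speed is the mean speed in m/s.
- ctrl.set_joints(angles): joint-space move.
- ctrl.ungrasp() and ctrl.close_gripper(force=None): open the fingers fully, or close them until they stop; force is the grip in N (None keeps the last).
- ctrl.pause(seconds).
- ctrl.ik(position, orientation): joint angles nearest the present ones, or None.
- get_state(): the state.
- vision.grab_frame(name): name is "side" or "top" or "wrist"; returns (picture, depth): 400x640x3 uint8, blue, green, red; 400x640 float32, m along the optical axis (not along the pixel's ray), 0 where there is no reading.
- vision.camera_info(name): a dict with "mtx" (3x3 intrinsics, pixels), "R" (3x3) and "t" (3): a world point X has camera coordinates R X + t; the wrist camera has in their place "hand_eye" (4x4, takes a point from camera to tool coordinates, whose origin is the TCP and whose axes are the flange's). Camera axes: x right, y down, z forward; pixel columns grow to the right and rows downward; lengths in m; the calibration is good to about 2 mm. The wrist camera is an equidistant fisheye: a pixel r from the principal point sees the ray r / f radians off the axis. A picture is of the moment at which its call begins: read the wrist's pose just before it. camera_info takes no time and is no camera call.
A pose or a line that the arm cannot do raises ctrl.Unreachable and nothing moves.
- ticket.close_job(): hands the job in, once; it reports no verdict.
Trained networks look in the newest picture that a camera, given by its name, has taken for a name from the list of things; names that differ only in an ending like _2 or _b are one class to them, and where a whole thing is asked for, a point or a joint stands for the part that bears it (a point fixed in the world has none). Each returns a list of dicts, best first, with "p" (0 to 1); they miss things now and then, are a little off and sometimes report something else, mostly with a low value. They report only what shows in the picture. A call takes as long as a camera call.
- models.recognise(camera, target): "point" ([column, row] in pixels, amid what is visible of it).
- models.masks_of(camera, target): "mask" (400x640 bool, what is visible of it) and "point" ([column, row] in pixels, amid what is visible of it).
The state is a dict: "time": time; "qpos": joint angles; "qd": joint speeds; "tau": joint torques, N m; "tcp_pos": TCP position; "eef_rot": TCP orientation; "contact_force": force on the tool from outside, world axes, zero at the start; "wrist_torque": the same for the moment, N m; "width": finger opening in m.
Only numpy, scipy, OpenCV 4.12 (cv2) and the standard library are available. Lean on these libraries where they do the work, as an engineer would, in place of code of your own. Each camera call takes 0.05 s, during which the arm holds its last target. There are 200 camera calls.

## Working session

There is one attempt and no reset: what is moved stays moved. The work goes in short steps, each a Python script; the robot and the scene stay as the last script left them, time stands still between calls to the robot, and variables do not carry over. Pictures are saved under pics/ and viewed, about 8 in all and at most 12, crops included, and the job is handed in when it is done.

```bash
ls; mkdir -p pics; cat > h.py <<'E'
import numpy as np, cv2
from station import ctrl, get_state, vision, ticket, models
def cloud(name):
    im,d=vision.grab_frame(name); c=vision.camera_info(name)
    K,R,t=map(np.array,(c["mtx"],c["R"],c["t"]))
    v,u=np.indices(d.shape)
    P=np.stack([(u-K[0,2])/K[0,0]*d,(v-K[1,2])/K[1,1]*d,d],-1)
    W=(P-t)@R; W[d==0]=np.nan
    return im,W
E
python3 - <<'E'
from h import *
s=get_state();print(s)
for n in("top","side"):
    im,W=cloud(n);cv2.imwrite(f"pics/{n}0.png",im);np.save(n+"0.npy",W)
    for k in("toe_slide","side_slide","last","spare_last","tape","board"):
        for m in models.masks_of(n,k)[:2]:
            p=W[m["mask"]];print(n,k,round(m["p"],2),np.round(m["point"]),m["mask"].sum(),np.round(np.nanmedian(p,0),3),np.round(np.nanpercentile(p[:,2],98),3))
E
```

```text
pics
{'time': 0.0, 'qpos': array([ 1.3705031 ,  0.50832859, -0.23753108,  1.50116339,  0.12571778,
        1.14888435, -0.15476145]), 'qd': array([-3.83073960e-04, -5.63730844e-05,  8.23178030e-04, -7.58757532e-05,
       -2.02251199e-04, -8.57901205e-04,  2.10155292e-03]), 'tau': array([ 9.67068736e-04, -6.20606589e+01, -2.18585238e+00, -2.49656135e+01,
        1.29035645e-02,  1.22250241e-02, -1.88864612e-05]), 'tcp_pos': array([ 0.18792547, -0.59554065,  0.23042509]), 'eef_rot': array([-8.81331600e-04,  9.88328175e-01,  1.52337180e-01, -1.60275793e-04]), 'contact_force': array([0.33269232, 0.90795433, 0.0476415 ]), 'wrist_torque': array([-0.02229191,  0.02772298,  0.01039537]), 'width': 0.08523933791794594}
top toe_slide 0.58 [296. 189.] 936 [0.535 0.108 0.069] 0.076
top toe_slide 0.27 [360. 165.] 657 [ 0.593 -0.079  0.07 ] 0.076
top side_slide 0.87 [358. 164.] 748 [ 0.592 -0.077  0.07 ] 0.076
top side_slide 0.44 [407. 184.] 148 [ 0.54  -0.213  0.025] 0.031
top last 0.65 [356. 203.] 2216 [ 0.483 -0.073  0.072] 0.103
top spare_last 0.8 [486. 189.] 2367 [ 0.518 -0.423  0.057] 0.091
top tape 0.53 [296. 138.] 164 [0.664 0.09  0.03 ] 0.037
top board 0.86 [346. 181.] 8550 [ 0.558 -0.035  0.013] 0.074
side toe_slide 0.77 [313. 192.] 1017 [0.534 0.086 0.059] 0.073
side side_slide 0.62 [343. 230.] 854 [ 0.591 -0.111  0.07 ] 0.074
side last 0.81 [303. 236.] 1760 [ 0.48  -0.141  0.077] 0.102
side last 0.59 [344. 235.] 819 [ 0.591 -0.112  0.07 ] 0.074
side spare_last 0.75 [334. 360.] 5613 [ 0.524 -0.451  0.055] 0.09
side spare_last 0.44 [304. 236.] 1764 [ 0.48  -0.139  0.077] 0.102
side tape 0.56 [362. 201.] 176 [0.664 0.078 0.027] 0.033
side board 0.84 [322. 250.] 7648 [ 0.543 -0.128  0.014] 0.073
side board 0.34 [305. 236.] 1745 [ 0.479 -0.143  0.077] 0.102
```

```bash
python3 - <<'E'
from h import *
W=np.load("top0.npy");vision.grab_frame("top")
def rect(p,n): 
    r=cv2.minAreaRect(p[:,:2].astype(np.float32)*1000);print(n,len(p),np.round(r[0],1),np.round(r[1],1),round(r[2],1),np.round(np.nanpercentile(p,[1,50,99],0),3).tolist())
for k in("toe_slide","side_slide","board","mug","glue_jar","last"):
    for m in models.masks_of("top",k)[:1]:
        mk=cv2.erode(m["mask"].astype(np.uint8),np.ones((2,2)))>0
        p=W[mk];p=p[~np.isnan(p[:,0])]
        if k.endswith("slide"): p=p[p[:,2]>.06]
        if k=="board": p=p[p[:,2]<.025]
        rect(p,k)
im=cv2.imread("pics/top0.png")[90:270,220:540];cv2.imwrite("pics/a.png",cv2.resize(im,None,fx=2.5,fy=2.5,interpolation=cv2.INTER_CUBIC))
E
```

```text
toe_slide 751 [535.5 107. ] [ 57.  103.4] 73.1 [[0.484, 0.07, 0.063], [0.535, 0.106, 0.07], [0.587, 0.143, 0.077]]
side_slide 599 [597.  -80.6] [97.  49.4] 73.0 [[0.564, -0.129, 0.062], [0.595, -0.08, 0.07], [0.627, -0.032, 0.077]]
board 5380 [540.3 -46.8] [413.1 216.8] 73.0 [[0.409, -0.259, 0.005], [0.563, -0.014, 0.011], [0.676, 0.165, 0.021]]
mug 954 [458.  465.4] [ 79.  111.7] 72.4 [[0.419, 0.421, -0.003], [0.473, 0.475, 0.031], [0.512, 0.509, 0.093]]
glue_jar 549 [635.5 391.5] [62.1 62.3] 53.9 [[0.605, 0.36, 0.009], [0.63, 0.385, 0.082], [0.664, 0.419, 0.09]]
last 2088 [485.5 -82.5] [245.5  85.9] 74.3 [[0.433, -0.193, 0.037], [0.482, -0.072, 0.073], [0.542, 0.031, 0.104]]
```

View pics/a.png

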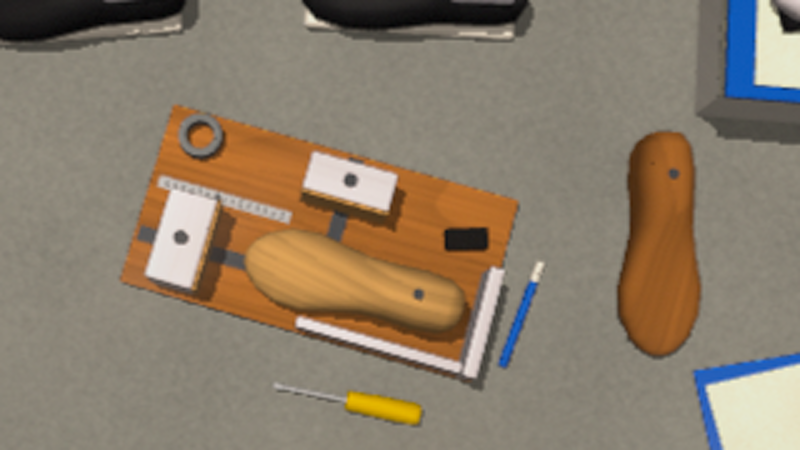

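```bash
cat >> h.py <<'E'
A=np.deg2rad(-17.); bx=np.array([np.cos(A),np.sin(A),0]); by=np.array([-np.sin(A),np.cos(A),0]); O=np.array([.5153,-.0601,0])
def L(x,y,z): return O+bx*x/1000+by*y/1000+np.array([0,0,z/1000])
def loc(p): p=np.array(p)-O; return np.round(np.array([p@bx,p@by,p[2]])*1000,1)
def quat(deg): a=np.deg2rad(deg)/2; return np.array([0,np.cos(a),np.sin(a),0])
def F(): return np.array(get_state()["contact_force"])
E
python3 - <<'E'
from h import *
print(ctrl.pinch_z)
# pick the rotation variants with small joint travel
for n,p,degs in(("toe",L(-29.5,240,200),(73,-107)),("side",L(150,4,200),(-17,163))):
    for d in degs: print(n,d,None if (q:=ctrl.ik(p,quat(d))) is None else np.round(q,2))
ctrl.close_gripper()
ctrl.movep(L(-29.5,240,200),quat(73) if False else quat(min((73,-107),key=lambda d:9 if (q:=ctrl.ik(L(-29.5,240,200),quat(d))) is None else abs(q[6]))))
ctrl.movel(L(-29.5,240,35))
s=get_state();print(s["time"],loc(s["tcp_pos"]),s["contact_force"],s["eef_rot"])
im,W=cloud("side");cv2.imwrite("pics/b.png",cv2.resize(im[120:340,200:460],None,fx=3,fy=3)[:600,:800])
E
```

```text
-0.0187
toe 73 [ 0.32  0.71 -1.2   1.65  0.69  1.27 -1.32]
toe -107 [ 0.32  0.72 -1.23  1.65  0.7   1.28  1.81]
side -17 [ 0.26  0.6  -0.26  1.42  0.16  1.14 -1.89]
side 163 [ 0.62  0.75 -1.    1.42  0.64  1.32  0.86]
6.075 [-29.2 240.6  35.9] [-0.70629309 -0.02197344  0.34373181] [1.13428401e-04 8.03855109e-01 5.94824682e-01 7.40515807e-04]
```

View pics/b.png

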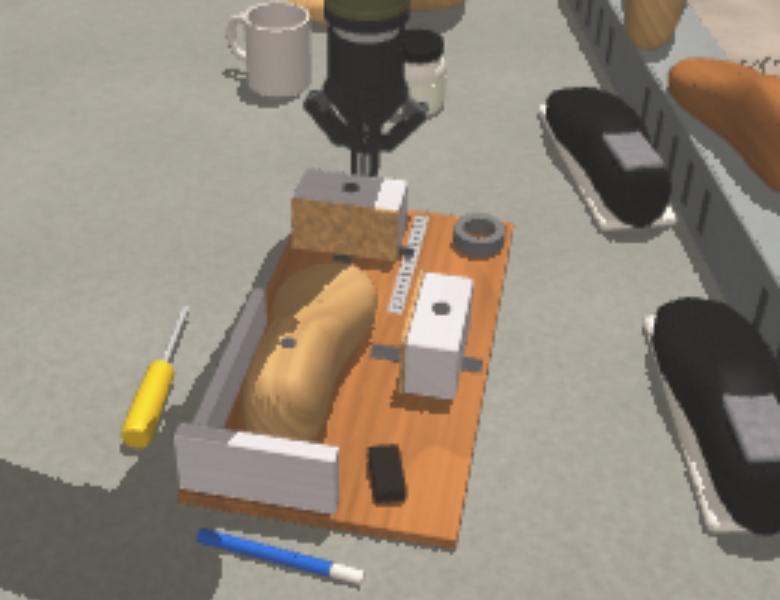

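The side view shows the closed fingers behind the centre of the toe slide's outer face (about 365,165), clear of the tape, with the cork facing the last. Next I push until the force rises.

```bash
cat >> h.py <<'E'
def push(fn,ax,start,end,step,thr,F0,log=[]):
    y=start; n=0
    while y>end:
        y-=step; ctrl.movel(fn(y),max_speed=.03)
        s=get_state(); f=(np.array(s["contact_force"])-F0)@ax; n+=1
        print(round(y,1),loc(s["tcp_pos"]),round(f,1),round(s["time"],2))
        if f>thr: break
    return y
E
python3 - <<'E'
from h import *
f=lambda y:L(-29.5,y,38)
ctrl.movel(f(216),max_speed=.1); F0=F(); np.save("F0.npy",F0)
for y in (200,185,172):
    ctrl.movel(f(y),max_speed=.06); s=get_state(); print(y,loc(s["tcp_pos"]),np.round((F()-F0)@by,1),s["time"])
push(f,by,172,160,3,8,F0)
E
```

```text
200 [-29.4 199.4  37.9] -1.2 6.9333
185 [-29.4 184.   37.9] -0.6 7.3333
172 [-29.4 171.   37.9] -0.2 7.7
169 [-29.5 168.6  37.9] 0.1 7.95
166 [-29.6 166.7  38.1] 3.0 8.2
163 [-29.6 163.9  38.2] 4.7 8.45
160 [-29.6 160.8  38.3] 4.2 8.7
```

```bash
python3 - <<'E'
from h import *
im,W=cloud("side");cv2.imwrite("pics/c.png",cv2.resize(im[120:340,200:460],None,fx=3,fy=3)[:600,:800])
m=models.masks_of("side","toe_slide")[0];p=W[m["mask"]];p=p[p[:,2]>.064];q=np.array([loc(x) for x in p]);print(np.nanpercentile(q,[1,50,99],0))
E
```

```text
[[-80.197  85.702  64.3  ]
 [-28.05  110.15   71.05 ]
 [ 22.599 145.199  74.6  ]]
```

View pics/c.png

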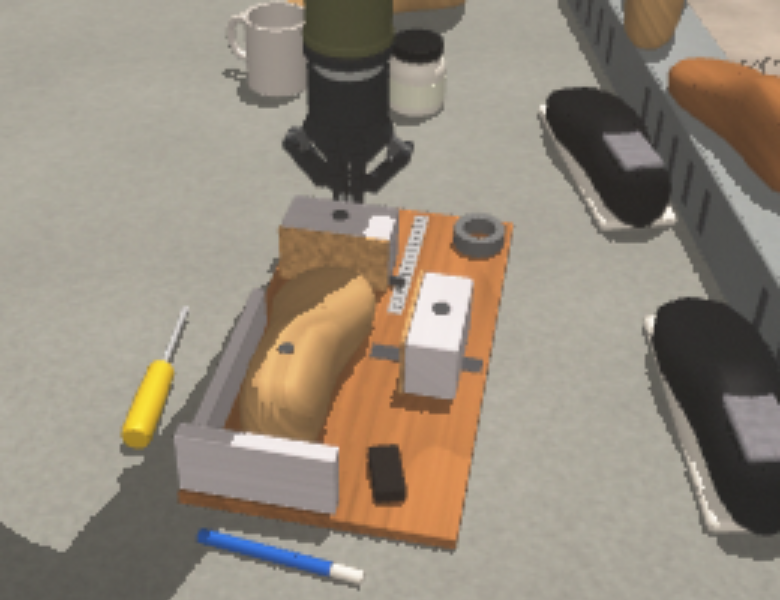

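The cork now touches the toe (about 340,270) and the last is sliding. I'll carry on in fine steps.

```bash
python3 - <<'E'
from h import *
f=lambda y:L(-29.5,y,38)
y=push(f,by,160,130,1,12,np.load("F0.npy"))
ctrl.pause(.2);s=get_state();print(y,loc(s["tcp_pos"]),(F()-np.load("F0.npy"))@by)
E
```

```text
159 [-29.6 160.   38.2] 4.2 9.05
158 [-29.6 159.   38.2] 5.2 9.3
157 [-29.6 158.1  38.3] 5.1 9.55
156 [-29.6 157.   38.2] 5.5 9.8
155 [-29.6 156.1  38.2] 5.6 10.05
154 [-29.6 155.1  38.3] 5.1 10.3
153 [-29.6 154.1  38.3] 4.7 10.55
152 [-29.6 153.1  38.2] 5.4 10.8
151 [-29.6 152.1  38.2] 4.8 11.05
150 [-29.6 151.4  38.2] 6.6 11.3
149 [-29.6 151.4  38.3] 8.4 11.55
148 [-29.5 151.4  38.4] 11.1 11.8
147 [-29.6 151.4  38.4] 13.4 12.05
147 [-29.6 151.4  38.4] 13.37012228201677
```

```bash
python3 - <<'E'
from h import *
f=lambda y:L(-29.5,y,38)
ctrl.movel(f(195),max_speed=.1); ctrl.movel(L(-29.5,195,200),max_speed=.2)
p=L(155,4,200)
ctrl.movep(p,quat(163)); g=lambda x:L(x,4.3,38)
ctrl.movel(g(155),max_speed=.15); F0=F(); np.save("F1.npy",F0); s=get_state();print(s["time"],loc(s["tcp_pos"]))
im,W=cloud("top");cv2.imwrite("pics/d.png",cv2.resize(im[110:250,260:440],None,fx=4,fy=4))
def ex(k,zmin):
    m=models.masks_of("top",k)[0];p=W[m["mask"]];p=p[p[:,2]>zmin];q=np.array([loc(x) for x in p]);print(k,m["p"],np.nanpercentile(q,[1,50,99],0).tolist())
ex("toe_slide",.062);ex("side_slide",.062);ex("last",.02)
E
```

```text
16.7583 [155.5   4.8  39.2]
toe_slide 0.86 [[-79.4, 80.583, 63.8], [-28.6, 109.25, 70.3], [23.016999999999996, 138.417, 76.8]]
side_slide 0.81 [[59.742000000000004, -43.058, 63.421], [83.25, 5.550000000000001, 70.25], [108.379, 54.41599999999998, 76.979]]
last 0.68 [[8.548, -362.18800000000005, 21.956], [199.4, -333.0, 84.3], [235.94400000000002, -298.568, 93.64399999999999]]
```

View pics/d.png

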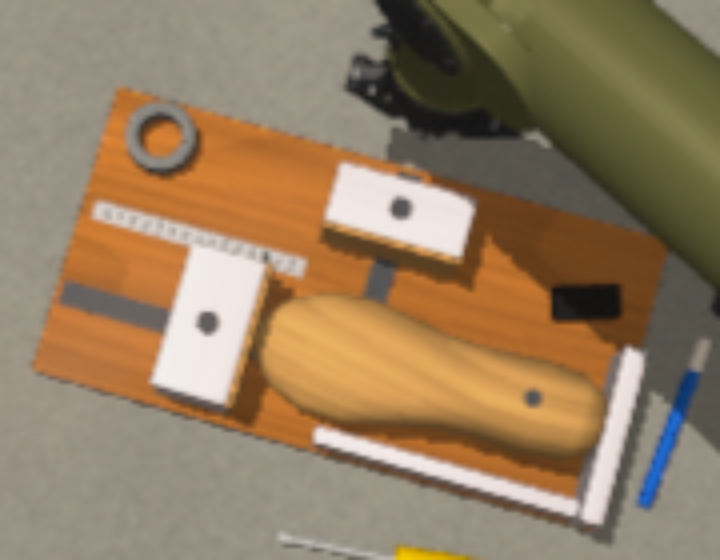

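The last now sits on the heel stop with its toe against the cork, and the fingers are beyond the outer face of the side slide. Next is the side push.

```bash
python3 - <<'E'
from h import *
g=lambda x:L(x,4.3,38); F0=np.load("F1.npy")
for x in (130,115,100,90):
    ctrl.movel(g(x),max_speed=.06); s=get_state(); print(x,loc(s["tcp_pos"]),np.round((F()-F0)@bx,1),s["time"])
    if (F()-F0)@bx>9: break
else:
    x=push(g,bx,90,62,1,12,F0)
ctrl.pause(.2);s=get_state();print(x,loc(s["tcp_pos"]),(F()-F0)@bx)
E
```

```text
130 [130.2   4.1  38.1] -0.5 17.525
115 [115.    4.2  38.1] -0.6 17.925
100 [99.7  4.3 38. ] -0.8 18.325
90 [89.7  4.3 38. ] -0.4 18.6417
89 [89.   4.4 38. ] 0.9 18.89
88 [88.2  4.4 38. ] 0.9 19.14
87 [87.   4.3 38. ] 1.2 19.39
86 [85.9  4.3 38. ] 1.2 19.64
85 [84.8  4.3 38. ] 0.4 19.89
84 [84.1  4.3 38. ] 1.5 20.14
83 [83.9  4.3 38.1] 4.9 20.39
82 [83.4  4.3 38.1] 6.4 20.64
81 [82.6  4.3 38.1] 7.4 20.89
80 [81.7  4.3 38.1] 8.4 21.14
79 [80.7  4.3 38.1] 7.7 21.39
78 [79.7  4.3 38.1] 7.2 21.64
77 [78.6  4.3 38.1] 7.8 21.89
76 [77.6  4.3 38.1] 7.5 22.14
75 [76.6  4.3 38.1] 8.7 22.39
74 [76.4  4.3 38.1] 10.3 22.64
73 [76.2  4.4 38.2] 13.2 22.89
73 [76.3  4.3 38.1] 12.952979071216195
```

```bash
python3 - <<'E'
from h import *
g=lambda x:L(x,4.3,38); F0=np.load("F1.npy")
x=push(g,bx,73,70,1,19,F0); ctrl.pause(.3)
ctrl.movel(g(125),max_speed=.1); ctrl.movel(L(150,4.3,220),max_speed=.2)
ctrl.movep(L(120,150,300),quat(163)); print(get_state()["time"])
im,W=cloud("top");cv2.imwrite("pics/e.png",cv2.resize(im[130:245,270:420],None,fx=5,fy=5,interpolation=cv2.INTER_CUBIC))
im,W2=cloud("side");cv2.imwrite("pics/f.png",cv2.resize(im[170:310,250:400],None,fx=4,fy=4,interpolation=cv2.INTER_CUBIC))
def ex(k,zmin):
    m=models.masks_of("top",k)[0];p=W[m["mask"]];p=p[p[:,2]>zmin];q=np.array([loc(x) for x in p]);print(k,m["p"],np.nanpercentile(q,[1,50,99],0).tolist())
vision.grab_frame("top");ex("toe_slide",.062);ex("side_slide",.062);ex("last",.02)
E
```

```text
72 [76.2  4.3 38.2] 15.6 23.34
71 [76.1  4.3 38.2] 20.4 23.59
26.3667
toe_slide 0.68 [[-79.80799999999999, 80.9, 64.0], [-29.7, 109.8, 70.2], [22.903999999999996, 139.004, 77.00399999999999]]
side_slide 0.58 [[17.098000000000003, -41.902, 63.494], [39.9, 5.7, 70.3], [64.10399999999998, 54.202, 76.50399999999999]]
last 0.6 [[-70.446, -157.1, 36.827], [-30.6, -33.1, 71.3], [10.073000000000002, 73.06500000000001, 104.173]]
```

View pics/e.png

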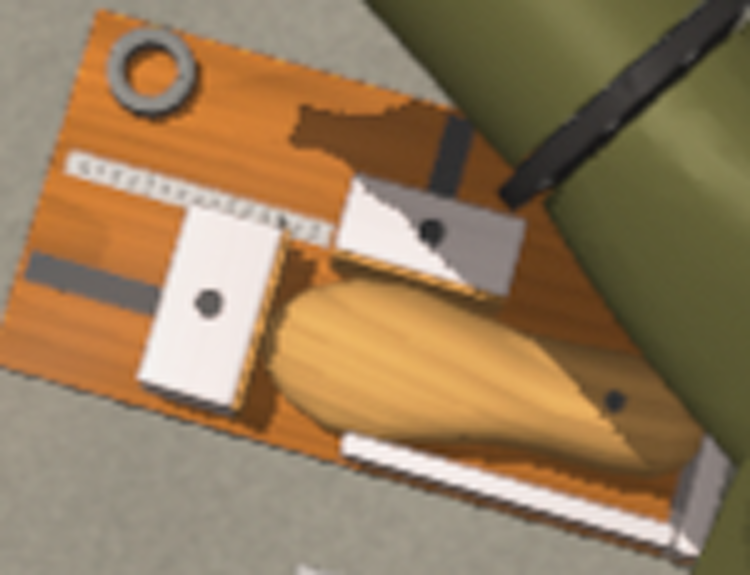

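View pics/f.png

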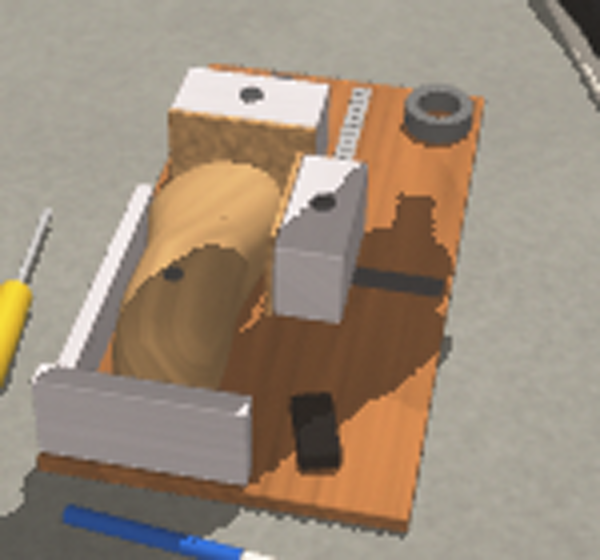

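Both slides look seated: the side cork is on the ball in the top view at about (400,280), and the toe cork is at the toe tip at about (270,350). The side push may have shifted the last lengthwise, so I'll push the toe slide gently once more to check that it stops in the same place.

```bash
python3 - <<'E'
from h import *
f=lambda y:L(-29.5,y,38)
ctrl.movep(L(-29.5,185,200),quat(73)); ctrl.movel(f(185),max_speed=.2); ctrl.movel(f(158),max_speed=.1); ctrl.pause(.1);F0=F()
push(f,by,155,140,1,12,F0)
ctrl.movel(f(185),max_speed=.1); ctrl.movel(L(-29.5,215,220),max_speed=.2)
print(get_state()["time"])
im,W=cloud("top");cv2.imwrite("pics/g.png",cv2.resize(im[100:260,250:450],None,fx=4,fy=3.75,interpolation=cv2.INTER_CUBIC))
E
```

```text
154 [-29.6 154.   37.9] 0.9 29.92
153 [-29.5 153.   38. ] 0.8 30.17
152 [-29.5 151.9  38. ] 1.3 30.42
151 [-29.5 151.8  38.1] 5.0 30.67
150 [-29.5 151.8  38.1] 7.8 30.92
149 [-29.5 151.8  38.2] 10.6 31.17
148 [-29.5 151.7  38.2] 12.6 31.42
33.0083
```

View pics/g.png

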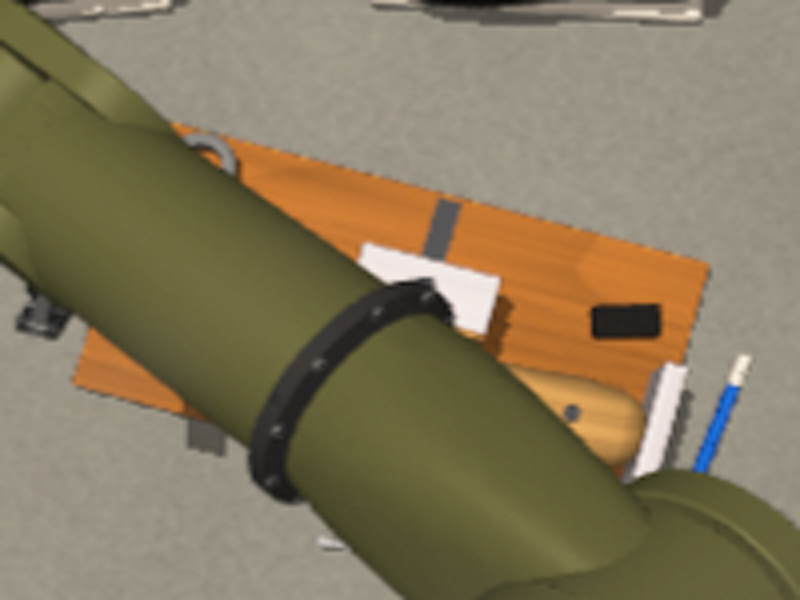

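The toe slide stopped firmly in the same place, so there is no slack. The bystanders I can see are where they were, and I'm handing in.

```bash
python3 -c "
from h import *
ticket.close_job();print(get_state()['time'])"
```

```text
the job is handed in; nothing more can be done
the job is handed in; nothing more can be done
```

I measured the last and handed the job in at about 33 s on the robot's clock. I pushed the toe slide first, then the side slide, both with closed fingertips on the outer faces only.

- **Toe slide:** it reached the last and pushed it about 16 mm to the heel stop, where it stopped firmly at about 13 N. After the side push I gave it a gentle second push to check. It stopped within 0.4 mm of the same place, so there was no slack left.
- **Side slide:** it pushed the last about 8 mm to the fence and stopped firmly. Raising the force from 13 to 20 N moved it only about 0.2 mm.
- **Pictures:** the views after the side push showed both corks against the last. The bystanders in view had not moved.
- **Not checked:** the arm hid most of the board in the final picture, so the side slide was not looked at again after the second toe push. I judged the fit by the firm stops and the earlier pictures, and did not measure the slide openings. My last pictures of the mug, glue jar and spare last date from before the side push.

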